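# Lock the swivel deck of the carving stand with its taper pin

### The job

Lock the swivel deck of the carving stand: take the taper pin out of its wooden block and ease it down through the eye of the deck's steel tongue and the hidden hole in the base beneath, feeling for that hole and letting the taper draw the two into line, until the pin's collar lies flat on the tongue. Then swing the keeper fully shut over the collar and let go. Coax the pin, never force it (40 N at most), and leave the other things on the worktop where they are.

Things in the scene. Friction and masses are not known exactly. Their poses are not given: they have to be found in the camera images.
- pin_knob (a point): Middle of the black knob (cylinder, 26 mm diameter, 34 mm high) of the loose steel taper pin, 92 mm long, 0.1 to 0.25 kg. z runs up the pin. It stands upright in a bore of a fixed dark wood block (84 x 58 x 52 mm high) and must rise 45 mm to leave it. Under the knob a neck, 18 mm across, 11 mm high, then a round collar, 34 mm across, 5 mm thick, now resting on the block.
- pin: The same pin; origin at the centre of the collar's underside, 33 mm below the middle of the knob; z runs up the pin. Below the origin is the shank, 42 mm long: 14.8 mm across for its first 15 mm, then tapering evenly to the blunt nose, 11 mm across.
- deck_eye (a point): Centre of the round eye (16 mm) in the carving stand's steel tongue, at its top face, 45 mm above the worktop. x runs along the wooden deck toward its tall ring, y to the left, z up. Tongue 8 mm thick, 84 mm wide. The deck swivels stiffly (about 6 N at the eye), so the eye can only go sideways, along y. Fittings rise along +x: best hold the knob with one finger to the left, one to the right.
- deck_pivot (a point): Top of the bolt about which the deck swivels, 200 mm from the eye along its x. Under the eye, its top 9 mm below the tongue's top face, lies a fixed steel plate in the base with the lower hole (16 mm, open 8 mm and more down). Its place is not given: up to 15 mm to left or right (y) of where the eye starts, within 1.5 mm in x. A nose in the eye can carry the deck sideways. Standing on the plate, it leaves the collar 33 mm too high.
- keeper_pivot (a point): The keeper's upright pivot on the tongue, 50 mm from the eye along its x. The keeper is a flat steel hook, 4 mm thick, underside 7.5 mm above the tongue: it passes 2.5 mm over the collar of a pin that is fully home but strikes the collar of one that is not. Its open-sided notch goes round the pin's neck.
- keeper_post (a point): Middle of the keeper's black upright finger post, 12 mm across, 34 mm high, on its free end, 96 mm from the keeper pivot. At the start it stands out to the left of the tongue; pushing it round the pivot, counterclockwise from above, shuts the keeper, with the post then 44 mm beyond the pin and 17 mm left of it. It needs under 1 N and stays where it is left.
- keeper (a joint): Angle of the keeper in rad: 0 is shut round the pin, at its stop; 1.15 to 1.5 at the start, swung out to the left.
- phone_c (a point): Bystander: middle of a closed black flip phone, 46 x 95 x 19 mm, lying on the worktop.
- cup_c (a point): Bystander: middle of a white mug, 76 mm across and 85 mm high.
- steel_c (a point): Bystander: middle of a honing steel, 230 mm long, up to 28 mm thick, lying on the worktop behind the block.
- plate_c (a point): Bystander: middle of a white plate, 200 mm across.
Not all that is in view belongs to the job. Of the things shaped like the pin, the bare steel one is meant.

How it is judged:
By the outcome, as a careful person would: the job done as asked, in the order asked, and still so for the second after the job is handed in, with the robot touching nothing.
It also fails if it takes over 72 s, if anything falls off the work surface, if the arm or the gripper's body presses on something with over 40 N, if the wrist force passes 120 N, or if a joint passes its speed limit or range.

### The arm

A 6-joint arm with a two-finger parallel gripper is mounted at the origin on a cart in front of the work surface, level with it; the furniture and walls round the work are solid. World frame = base frame: x ahead of the robot, y to its left, z up, the work surface at z = 0. Lengths are in mm, angles in rad, forces in N, time in s.
With the tool pointing down it reaches from about 350 to 775 mm from the base axis. Payload 7.3 kg.
Tool frame: the origin (TCP) lies on the mounting face of the last link; the fingertips stand 178 mm ahead of it and the grasp point (between the pads) lies 159 mm ahead of it; z points along the fingers, x is the direction in which the jaws open and shut, and the axes are right-handed (so a half turn about z gives the same grasp; the last joint's range is limited). The gripper opens to 92 mm and grips with 3 to 60 N. Pads are 19 mm wide; open, the fingers measure 130 mm over their backs; the gripper's body (75 mm by 190 mm) begins 47 mm behind the grasp point.
Start: joints at [1.202, 0.342, 1.524, -0, 1.275, -0.146], TCP at [115.982, 512.031, 404.741] pointing down, gripper open.
Joint ranges: [-2.53, 2.53], [-0.77, 2.02], [0.04, 2.7], [-1, 4.14], [0.28, 2.66], [-3.11, 3.11]. Speed limits (rad/s): [2.57, 2.57, 3.14, 3.14, 3.14, 3.14].

### API

Orientations are given as [roll, pitch, yaw] about the fixed x, y, z axes, in that order (R = Rz(yaw) Ry(pitch) Rx(roll)).
In Python, from station import ctrl gives the robot as it stands. The module is installed in compiled form; this text tells all that it offers.
- The arm moves only by the tool move_arm, never from a script. Its argument "series" is text: rows parted by semicolons, each of 7 numbers parted by spaces: the turn, a rotation vector about the world's x, y, z in rad, then the shift along the world's x, y, z in cm, then the closure, from 0 (fully open) to 1 (shut). In form: ax ay az dx dy dz fingers; .... A call has 1 to 20 rows; each row is the pose to reach, as a shift and turn from the pose commanded when the call began; what a row does not reach only later rows make up. A row lasts 1/10 s, in which the tool goes at most 50 mm and 8.59 degrees, less where a joint would pass 70% of its speed; a pose out of reach is approached as far as the arm can. A call with a gripper value outside its range is refused whole. The fingers move at their own pace and stop on an object; "grip_force" is the grip in N (left out, the last holds). Time passes only in rows, so rows that repeat a pose let the fingers close. It gives the time, the measured TCP pose, the force and the opening at its end, in the units of the state.
- ctrl.get_obs(): the state, without advancing time (a new reading comes with each control period).
- ctrl.camera(name): name is "scene" or "top" or "wrist"; returns the picture (400x640x3 uint8, red, green, blue); there is no depth.
- ctrl.camera_info(name): a dict with "fx", "fy", "cx", "cy" (pixels), "pose" (4x4, takes a point from camera to world coordinates). Camera axes: x right, y down, z forward; pixel columns grow to the right and rows downward; lengths in mm; the calibration is good to about 2 mm. The wrist camera is an equidistant fisheye: a pixel r from the principal point sees the ray r / f radians off the axis. A picture is of the moment at which its call begins: read the wrist's pose just before it. camera_info takes no time and is no camera call; for the wrist camera it gives the pose at the moment of the call.
- ctrl.hand_in(): hands the job in, once; it reports no verdict.
The state is a dict: "clock": time; "joints": joint angles; "joint_velocities": joint speeds; "tau": joint torques, N m; "eef_pos": TCP position; "tool_rot": TCP orientation; "wrist_force": force on the tool from outside, world axes, zero at the start; "moment": the same for the moment, N m; "width": finger opening in mm.
Only numpy, scipy, OpenCV 4.12 (cv2) and the standard library are available. Lean on these libraries where they do the work, as an engineer would, in place of code of your own. Each camera call takes 0.05 s, during which the arm holds its last target.

## Working session

There is one attempt and no reset: what is moved stays moved. The work goes in short steps, Python scripts to look and compute and a tool call to move; the robot and the scene stay as the last step left them, time stands still between calls to the robot, and variables do not carry over. Pictures are saved under pics/ and viewed, and the job is handed in when it is done.

Besides the shell and the picture viewer there is one more tool, called after "Request:" as a command line: name --argument value ..., lists and objects as JSON in quotes. move_arm: Moves the arm, as the interface text tells. Its arguments: {"type":"object","properties":{"series":{"type":"string"},"grip_force":{"type":"number"}},"required":["series"]}

```bash
mkdir -p pics; ls; cat > h.py <<'E'
import numpy as np,cv2
from station import ctrl
def snap(n,f):
    im=ctrl.camera(n); cv2.imwrite('pics/'+f,im[:,:,::-1]); return im
def ray(n,u,v,info=None):
    i=info or ctrl.camera_info(n); P=np.array(i['pose'])
    x=(u-i['cx'])/i['fx']; y=(v-i['cy'])/i['fy']
    if n=='wrist':
        r=np.hypot(x,y); d=np.array([np.sin(r)*x/r,np.sin(r)*y/r,np.cos(r)]) if r>1e-9 else np.array([0,0,1.])
    else: d=np.array([x,y,1.])
    d=P[:3,:3]@d; return P[:3,3],d/np.linalg.norm(d)
def onz(n,u,v,z,info=None):
    o,d=ray(n,u,v,info); return o+d*(z-o[2])/d[2]
def proj(n,p,info=None):
    i=info or ctrl.camera_info(n); P=np.array(i['pose']); c=P[:3,:3].T@(np.array(p)-P[:3,3])
    if n=='wrist':
        t=np.arctan2(np.hypot(c[0],c[1]),c[2]); k=t/np.hypot(c[0],c[1]); return i['cx']+i['fx']*c[0]*k,i['cy']+i['fy']*c[1]*k
    return i['cx']+i['fx']*c[0]/c[2],i['cy']+i['fy']*c[1]/c[2]
E
python3 - <<'E'
from h import *
for n in('scene','top','wrist'):
    snap(n,n+'0.png'); i=ctrl.camera_info(n); print(n,i['fx'],i['cx'],i['cy'],np.round(i['pose'],3).tolist())
print(ctrl.get_obs())
E
```

```text
pics
scene 492.53099390455725 317.0339400074146 194.5183745093376 [[0.838, -0.293, 0.46, -138.601], [-0.545, -0.423, 0.724, -771.657], [-0.017, -0.857, -0.514, 797.025], [0.0, 0.0, 0.0, 1.0]]
top 406.2087170936975 324.66131702257377 201.26870389120745 [[0.01, -0.998, 0.057, 399.893], [-1.0, -0.009, 0.012, 175.899], [-0.012, -0.057, -0.998, 1268.388], [0.0, 0.0, 0.0, 1.0]]
wrist 309.70691628693146 318.5415394018375 201.37596759685826 [[0.221, 0.932, 0.287, 37.144], [0.975, -0.211, -0.066, 529.507], [-0.001, 0.294, -0.956, 384.835], [0.0, 0.0, 0.0, 1.0]]
{'clock': 0.15, 'joints': array([ 1.20199645e+00,  3.42558283e-01,  1.52480986e+00,  3.02561045e-05,
        1.27541689e+00, -1.45990354e-01]), 'joint_velocities': array([-0.00034676, -0.00231693, -0.00280227, -0.00090497, -0.00261   ,
       -0.00209667]), 'tau': array([ 9.90091685e-04, -4.31463003e+01, -2.44350708e+01,  7.18334690e-02,
        5.35292085e-02, -4.34044148e-05]), 'eef_pos': array([115.94020429, 511.92907017, 404.20249237]), 'tool_rot': array([-3.14139057e+00,  1.17548141e-03,  1.34797810e+00]), 'wrist_force': array([ 0.7924834 ,  0.57288787, -0.76064959]), 'moment': array([ 0.00597062,  0.04825131, -0.01904702]), 'width': 91.96992304480266}
```

View pics/scene0.png

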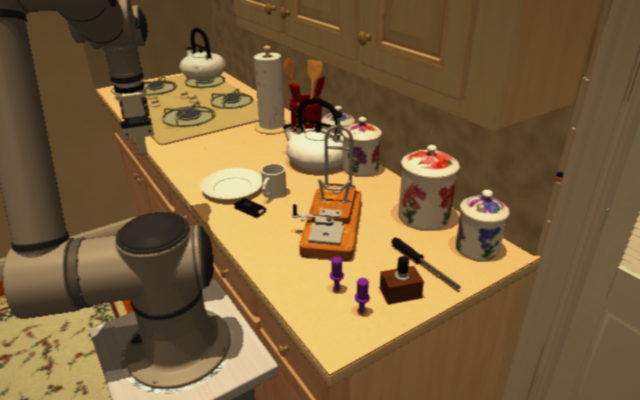

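View pics/top0.png

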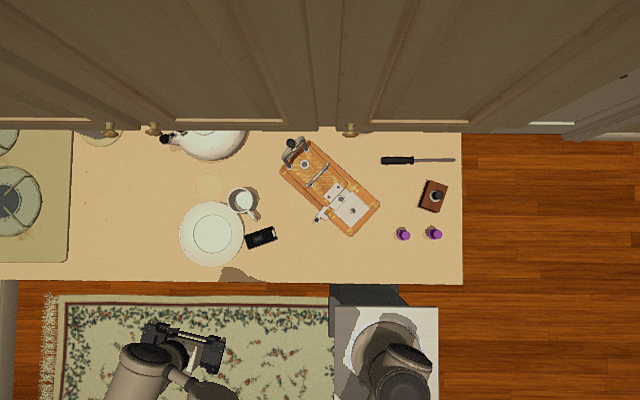

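View pics/wrist0.png

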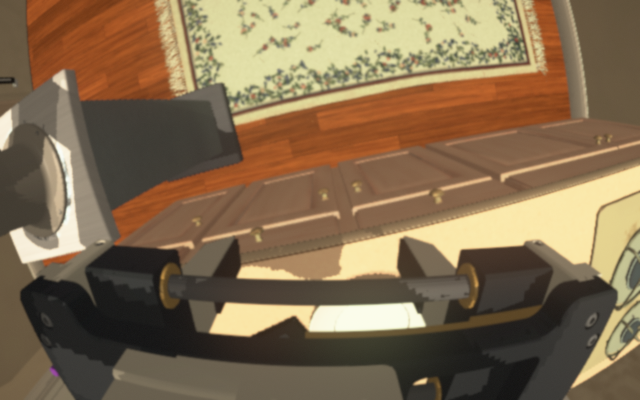

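```bash
python3 - <<'E'
import cv2
a=cv2.imread('pics/top0.png')[125:255,170:470]; cv2.imwrite('pics/topz.png',cv2.resize(a,None,fx=2.66,fy=2.66,interpolation=cv2.INTER_CUBIC))
a=cv2.imread('pics/scene0.png')[120:320,270:490]; cv2.imwrite('pics/scz.png',cv2.resize(a,None,fx=3,fy=3,interpolation=cv2.INTER_CUBIC))
from h import *
for n,u,v,z in [('top',436,196,103),('top',347,210,45),('top',327,192,45),('top',317,216,60),('top',304,164,30),('top',403,234,80),('top',434,233,80)]:
    print(u,v,np.round(onz(n,u,v,z)))
E
```

```text
436 196 [ 484. -129.  103.]
347 210 [444. 123.  45.]
327 192 [498. 184.  45.]
317 216 [425. 213.  60.]
304 164 [585. 256.  30.]
403 234 [374. -39.  80.]
434 233 [ 378. -128.   80.]
```

View pics/topz.png

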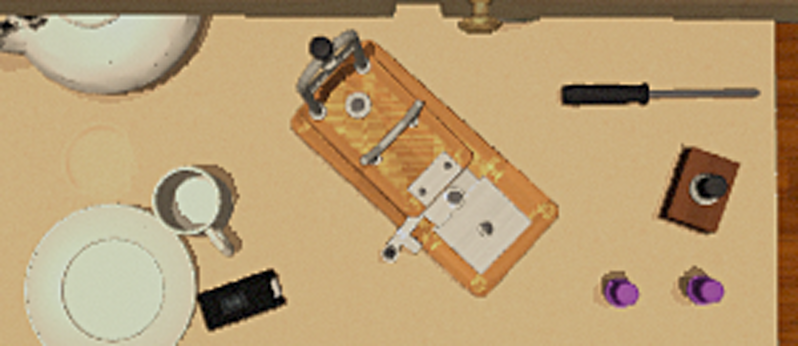

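View pics/scz.png

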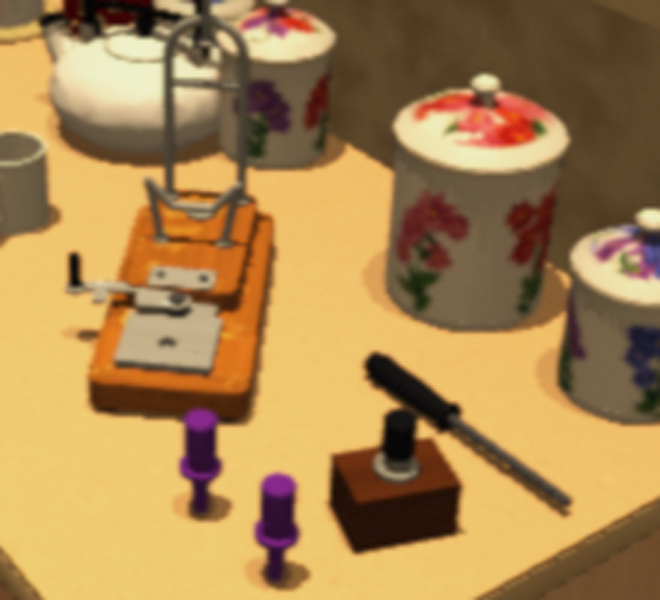

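```bash
python3 - <<'E'
from h import *
# triangulate candidates: (top px, scene px)
def tri(a,b):
    o1,d1=ray('top',*a);o2,d2=ray('scene',*b)
    A=np.array([d1,-d2]).T; s=np.linalg.lstsq(A,o2-o1,rcond=None)[0]
    p,q=o1+d1*s[0],o2+d2*s[1]; return np.round((p+q)/2,1),round(np.linalg.norm(p-q),1)
t=lambda x,y:(170+(x+.5)/2.66-.5,125+(y+.5)/2.66-.5)
s=lambda x,y:(270+x/3,120+y/3)
print('knobtop',tri(t(713,186),s(400,418)))
print('eye',tri(t(486,228),s(168,343)))
print('kpivot',tri(t(455,197),s(179,300)))
print('posttop',tri(t(389,253),s(74,257)))
print('eye45',onz('top',*t(486,228),45),'kp45',onz('top',*t(455,197),57),'dp',onz('top',*t(357,103),50))
print('post',onz('top',*t(389,253),90), 'knob',onz('top',*t(713,186),102))
for q in [(685,146),(741,164),(711,234),(659,218)]: print('blk',onz('top',*t(*q),52))
for q in [(480,168),(535,214),(488,276),(437,230)]: print('tong',onz('top',*t(*q),45))
E
```

```text
knobtop (array([ 490.2, -136.1,   98.3]), np.float64(3.2))
eye (array([443.8, 106.5,  43. ]), np.float64(1.9))
kpivot (array([478.6, 141.8,  55.3]), np.float64(3.5))
posttop (array([414.3, 214.6,  86.3]), np.float64(2.6))
eye45 [442.95901016 107.1113616   45.        ] kp45 [477.03156394 142.77503018  57.        ] dp [583.48643988 254.69558034  50.        ]
post [413.1262633  215.11596008  90.        ] knob [ 488.57750563 -134.11638301  102.        ]
blk [ 537.32924138 -116.2031611    52.        ]
blk [ 517.49884315 -178.98311955   52.        ]
blk [ 438.34818546 -144.84233983   52.        ]
blk [455.78029437 -86.69772256  52.        ]
tong [511.04603666 114.321459    45.        ]
tong [459.33372139  51.77829186  45.        ]
tong [388.7744014 104.5351062  45.       ]
tong [440.17266905 162.53655226  45.        ]
```

Request:
move_arm --series "0 0 0.15 5 -4.5 0 0;0 0 0.3 9 -8 -1 0;0 0 0.4 13 -11.5 -2 0;0 0 0.5 17 -15 -3 0;0 0 0.6 20 -18 -4 0;0 0 0.7 23 -21 -5 0;0 0 0.8 26 -24 -5.5 0;0 0 0.9 29 -27 -6 0;0 0 0.98 32 -30 -6.5 0;0 0 1.03 35 -32.5 -7 0;0 0 1.03 38.3 -34.6 -7.4 0;0 0 1.03 38.3 -34.6 -7.4 0;0 0 1.03 38.3 -34.6 -7.4 0;0 0 1.03 38.3 -34.6 -7.4 0;0 0 1.03 38.3 -34.6 -7.4 0"

```text
clock: 1.65
eef_pos: [498.0, 167.0, 330.9]
tool_rot: [-3.141, -0.0, 2.38]
wrist_force: [-0.7, 0.8, -0.4]
width: 92.0
```

```bash
cat > w.py <<'E'
from h import *
import sys,pickle
def w(tag):
    i=ctrl.camera_info('wrist'); im=snap('wrist',tag+'.png'); pickle.dump(i,open('pics/'+tag+'.pkl','wb')); return i,im
if __name__=='__main__':
    i,im=w(sys.argv[1]); print(np.round(np.array(i['pose'])[:3,3],1)); o=ctrl.get_obs(); print(o['clock'],o['eef_pos'],o['tool_rot'],o['wrist_force'],o['joints'])
E
python3 w.py w1
```

```text
[442.  109.2 311.6]
1.7 [498.12163057 166.97271336 331.02582649] [ 3.14143819e+00 -1.40408721e-04  2.37969706e+00] [-0.15114065 -0.0661318   0.40544825] [ 1.77437628e-01  4.14017660e-01  1.63262472e+00  2.30079363e-04
  1.09490849e+00 -2.20236482e+00]
```

View pics/w1.png

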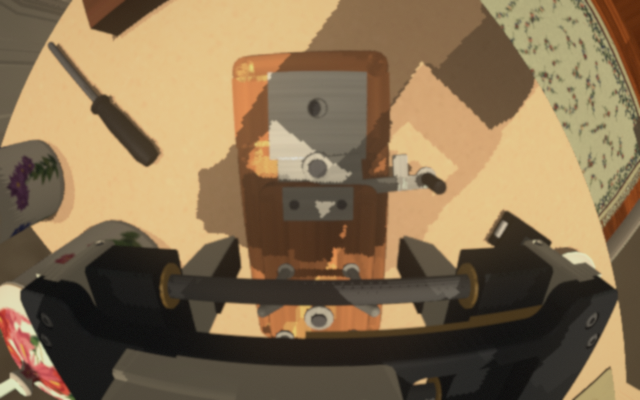

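```bash
python3 - <<'E'
from h import *
import pickle
i=pickle.load(open('pics/w1.pkl','rb')); a=cv2.imread('pics/w1.png')
cv2.imwrite('pics/w1a.png',cv2.resize(a[85:130,290:350],None,fx=12,fy=12,interpolation=cv2.INTER_CUBIC))
cv2.imwrite('pics/w1b.png',cv2.resize(a[60:210,230:460],None,fx=3.4,fy=3.4,interpolation=cv2.INTER_CUBIC))
e=onz('wrist',317,107,45,i); print(e,i['pose'])
print('kp',onz('wrist',317,167,57,i),'dp',onz('wrist',318,318,50,i))
E
```

```text
[441.77474614 107.32177597  45.        ] [[-7.23216356e-01  6.60076445e-01  2.03118659e-01  4.41972271e+02]
 [ 6.90621259e-01  6.90966957e-01  2.13557817e-01  1.09182427e+02]
 [ 6.16202670e-04  2.94726570e-01 -9.55581430e-01  3.11569218e+02]
 [ 0.00000000e+00  0.00000000e+00  0.00000000e+00  1.00000000e+00]]
kp [476.26869493 143.46080351  57.        ] dp [587.07971325 260.542999    50.        ]
```

View pics/w1a.png

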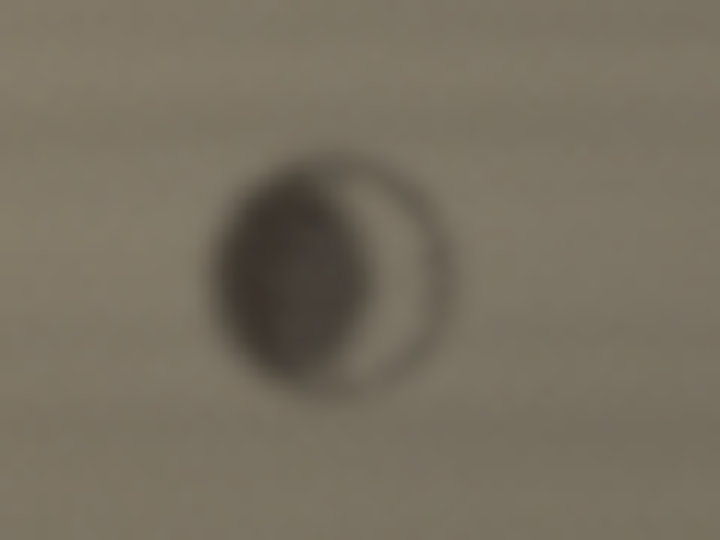

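View pics/w1b.png

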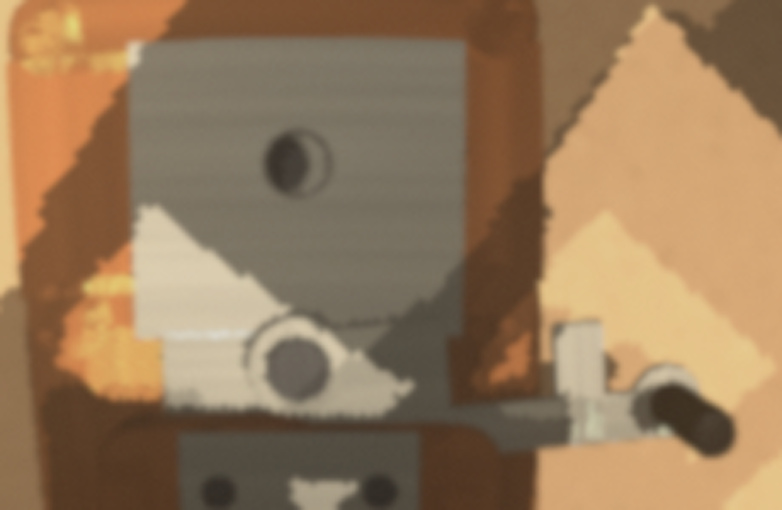

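Request:
move_arm --series "0 0 0 0.3 -3 0 0;0 0 0 0.6 -7 0 0;0 0 0 0.9 -11 0 0;0 0 0 1.2 -15.5 0 0;0 0 0 1.4 -20 0 0;0 0 0 1.5 -23.5 0 0;0 0 0 1.6 -26 0 0;0 0 0 1.6 -26.6 0 0;0 0 0 1.6 -26.6 0 0;0 0 0 1.6 -26.6 0 0;0 0 0 1.6 -26.6 0 0"

```text
clock: 2.8
eef_pos: [514.9, -98.5, 330.8]
tool_rot: [3.141, -0.0, 2.38]
wrist_force: [1.2, -0.6, 0.1]
width: 91.9
```

```bash
python3 w.py w2; python3 - <<'E'
from h import *
import pickle
i=pickle.load(open('pics/w2.pkl','rb'));o=ctrl.get_obs()
print(proj('wrist',(489,-135,102),i),proj('wrist',(489,-135,52),i)); g=o['eef_pos']-[0,0,159]; print('grasp px',proj('wrist',g,i), proj('wrist',g-[0,0,75],i))
E
```

```text
[ 458.9 -156.3  311.4]
2.85 [514.99093122 -98.61949471 330.82546113] [ 3.14145280e+00 -2.29276598e-04  2.37989752e+00] [0.54297657 0.76234616 0.82192803] [-3.35492018e-01  4.12588203e-01  1.63560814e+00  2.50070626e-04
  1.09354728e+00 -2.71550440e+00]
(np.float64(308.0503030695249), np.float64(161.68838660501893)) (np.float64(309.9773560962235), np.float64(151.6116573061405))
grasp px (np.float64(316.95271656908113), np.float64(270.60280152779774)) (np.float64(317.36919995918225), np.float64(219.75923746379863))
```

View pics/w2.png

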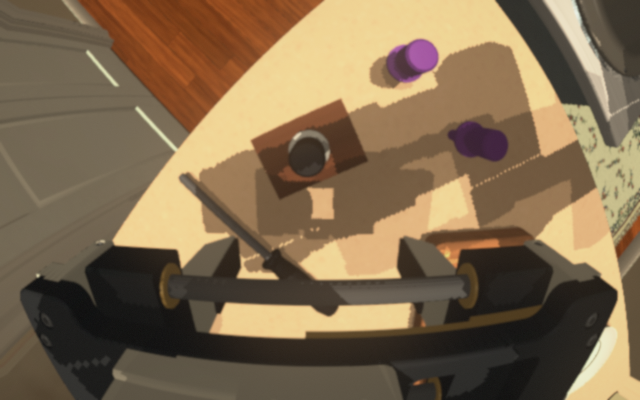

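```bash
python3 - <<'E'
from h import *
a=cv2.imread('pics/w2.png')
cv2.imwrite('pics/w2a.png',cv2.resize(a[115:195,260:360],None,fx=8,fy=7,interpolation=cv2.INTER_CUBIC))
b=cv2.imread('pics/w2.png').max(2)[115:195,260:360]
m=(b<62).astype('uint8'); n,l,s,c=cv2.connectedComponentsWithStats(m); print(s,c+[260,115])
E
```

```text
[[   0    0  100   80 7259]
 [  29   24   36   34  731]
 [  51   57    6    3    6]
 [  39   58    1    1    1]
 [  41   59    1    1    1]
 [  46   60    1    1    1]
 [  48   60    1    1    1]] [[309.73315884 154.36947238]
 [307.18467852 155.53351573]
 [313.5        173.33333333]
 [299.         173.        ]
 [301.         174.        ]
 [306.         175.        ]
 [308.         175.        ]]
```

View pics/w2a.png

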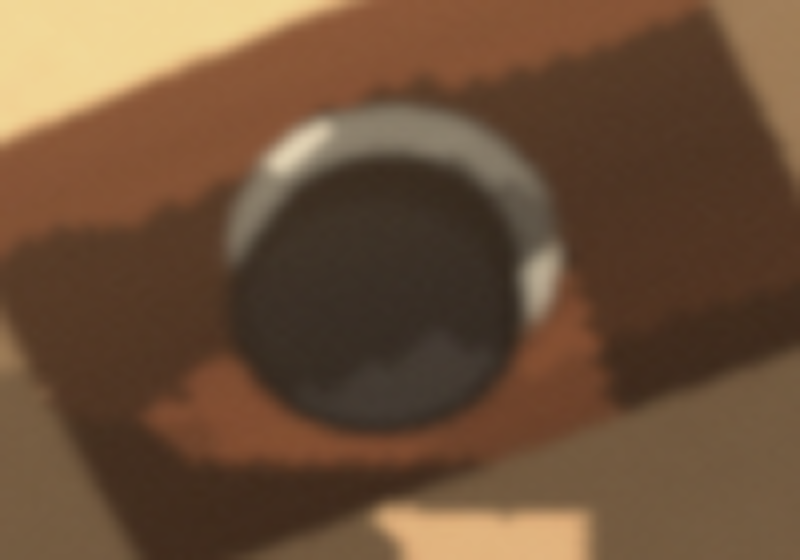

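```bash
python3 - <<'E'
from h import *
import pickle
i=pickle.load(open('pics/w2.pkl','rb'))
k=onz('wrist',306.8,158.3,102,i); print(k)
# collar: ellipse outer left 228,right 565 (8x) top 100(7x)
print('collar',onz('wrist',260+396/8,115+(100/7)+18.5-0,57,i), 34*310/265)
for p in [k,[488.6,-134.1,102]]:
  for r in (13,): 
    q=[proj('wrist',np.array(p)+[r*np.cos(t),r*np.sin(t),0],i) for t in np.linspace(0,6.28,40)]; q=(np.array(q)-[260,115])*[8,7]; print(q.min(0),q.max(0))
E
```

```text
[ 487.97732523 -137.28516862  102.        ]
collar [ 486.48252035 -137.9868187    57.        ] 39.77358490566038
[222.84228452 171.31544679] [526.59694831 432.76507032]
[243.76280152 199.19658579] [546.87033075 459.6011852 ]
```

Request:
move_arm --series "0 0 0 -1 -1.3 0 0;0 0 0 -2 -2.6 0 0;0 0 0 -2.7 -3.7 0 0;0 0 0 -2.7 -3.7 -1.5 0;0 0 0 -2.7 -3.7 -3 0;0 0 0 -2.7 -3.7 -4 0;0 0 0 -2.7 -3.7 -4 0;0 0 0 -2.7 -3.7 -4 0"

```text
clock: 3.65
eef_pos: [488.2, -136.9, 291.0]
tool_rot: [3.141, 0.0, 2.378]
wrist_force: [0.6, -0.9, 0.5]
width: 92.1
```

```bash
python3 w.py w3; python3 -c "
from h import *
snap('scene','s3.png')"
```

```text
[ 432.1 -194.6  271.5]
3.7 [ 488.27149256 -136.91542664  291.2727061 ] [3.14126856e+00 7.43001772e-04 2.37835273e+00] [0.42040694 0.62342194 0.48891752] [-4.24638984e-01  4.33441578e-01  1.73116844e+00  7.10891849e-05
  9.76174169e-01 -2.80303163e+00]
```

View pics/w3.png

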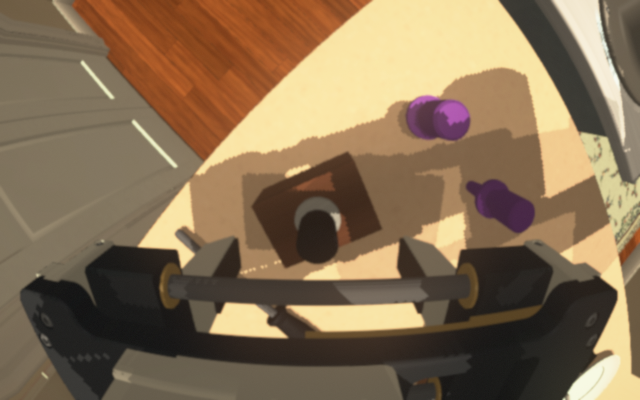

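```bash
python3 - <<'E'
from h import *
import pickle
i=pickle.load(open('pics/w3.pkl','rb')); p=np.array([488.2,-136.9,102])
q=np.array([proj('wrist',p+[13*np.cos(t),13*np.sin(t),0],i) for t in np.linspace(0,6.28,60)]); print(q.min(0),q.max(0))
a=cv2.imread('pics/w3.png')[200:290,280:360]; cv2.imwrite('pics/w3a.png',cv2.resize(a,None,fx=6,fy=6,interpolation=cv2.INTER_CUBIC))
E
```

```text
[295.88025918 226.00480325] [338.83710246 264.72834503]
```

View pics/w3a.png

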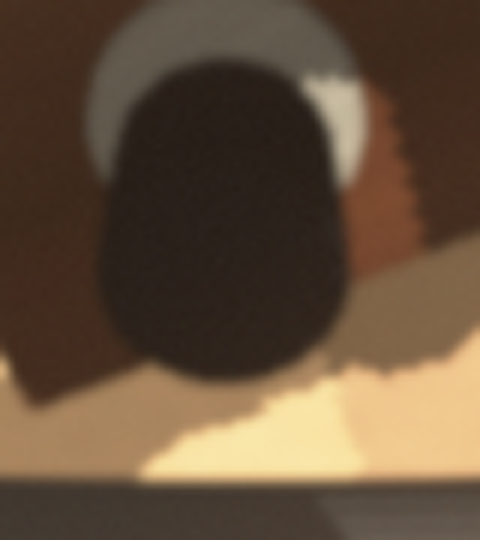

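Request:
move_arm --series "0 0 0 0 0 -1.5 0;0 0 0 0 0 -3 0;0 0 0 0 0 -4 0;0 0 0 0 0 -4.4 0;0 0 0 0 0 -4.4 0.3;0 0 0 0 0 -4.4 0.6;0 0 0 0 0 -4.4 0.75;0 0 0 0 0 -4.4 0.85;0 0 0 0 0 -4.4 0.9;0 0 0 0 0 -4.4 0.9;0 0 0 0 0 -4.4 0.9;0 0 0 0 0 -4.4 0.9" --grip_force 30

```text
clock: 4.95
eef_pos: [488.0, -137.0, 246.8]
tool_rot: [3.142, -0.0, 2.378]
wrist_force: [-0.5, 0.1, 0.6]
width: 32.4
```

Request:
move_arm --series "0 0 0 0 0 0 1;0 0 0 0 0 0 1;0 0 0 0 0 0 1;0 0 0 0 0 0 1" --grip_force 30

```text
clock: 5.35
eef_pos: [488.0, -137.0, 246.8]
tool_rot: [3.141, 0.0, 2.378]
wrist_force: [-0.1, -0.6, -0.5]
width: 25.3
```

Request:
move_arm --series "0 0 0 0 0 0.5 1;0 0 0 0 0 1.2 1;0 0 0 0 0 2 1;0 0 0 0 0 3 1;0 0 0 0 0 4 1;0 0 0 0 0 5.5 1;0 0 0 0 0 7 1;0 0 0 0 0 8 1;0 0 0 0 0 8 1;0 0 0 0 0 8 1"

```text
clock: 6.35
eef_pos: [487.8, -136.9, 326.7]
tool_rot: [3.142, -0.0, 2.378]
wrist_force: [-0.3, 0.8, -1.1]
width: 25.4
```

```bash
python3 w.py w4; python3 -c "
from h import *
im=snap('scene','s4.png')[:,:,::-1]
cv2.imwrite('pics/s4a.png',cv2.resize(im[180:310,320:480],None,fx=4.5,fy=4.5,interpolation=cv2.INTER_CUBIC))"
```

```text
[ 431.7 -194.6  307.3]
6.4 [ 487.73798131 -136.86173267  326.26790721] [-3.14126444e+00 -1.06183645e-03  2.37798547e+00] [-1.33200674  0.5304749  -1.38588813] [-4.24975797e-01  3.88437076e-01  1.68959354e+00  4.93459666e-05
  1.06467260e+00 -2.80298539e+00]
```

View pics/w4.png

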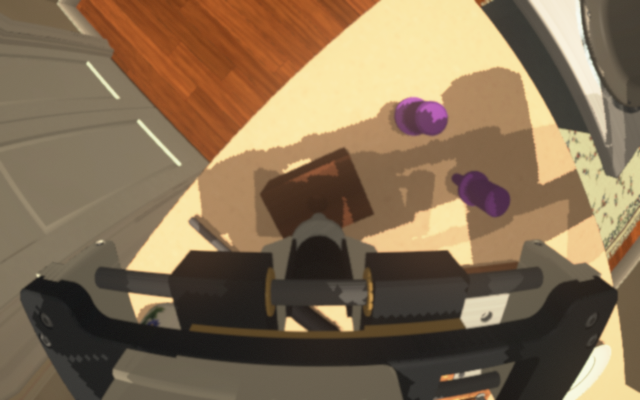

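View pics/s4a.png

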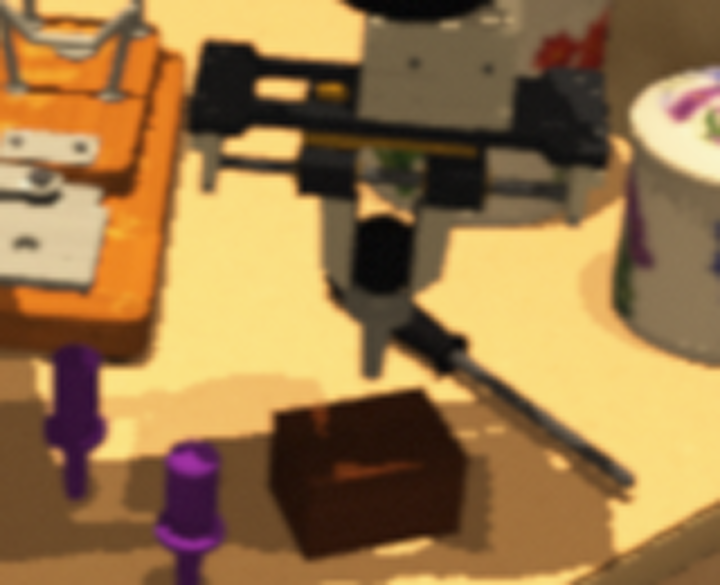

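Request:
move_arm --series "0 0 0 -0.6 3 0 1;0 0 0 -1.2 6.5 0 1;0 0 0 -1.9 10 0 1;0 0 0 -2.6 13.5 0 1;0 0 0 -3.3 17 0 1;0 0 0 -3.9 20.5 0 1;0 0 0 -4.4 23 0 1;0 0 0 -4.6 24.4 0 1;0 0 0 -4.6 24.4 -1 1;0 0 0 -4.6 24.4 -2 1;0 0 0 -4.6 24.4 -3 1;0 0 0 -4.6 24.4 -3 1;0 0 0 -4.6 24.4 -3 1"

```text
clock: 7.75
eef_pos: [442.1, 106.4, 296.2]
tool_rot: [-3.141, -0.001, 2.377]
wrist_force: [-0.8, 0.4, -2.2]
width: 25.4
```

```bash
python3 w.py w5; python3 -c "
from h import *
im=snap('scene','s5.png')[:,:,::-1]
cv2.imwrite('pics/s5a.png',cv2.resize(im[170:270,280:400],None,fx=6,fy=6,interpolation=cv2.INTER_CUBIC))
a=cv2.imread('pics/w5.png')[170:260,260:380]; cv2.imwrite('pics/w5a.png',cv2.resize(a,None,fx=6,fy=6,interpolation=cv2.INTER_CUBIC))
"
```

```text
[385.9  48.7 276.9]
7.8 [442.2294363  106.50111958 296.63839609] [-3.14140612e+00 -2.04270305e-04  2.37700716e+00] [-0.32381216 -0.10616734 -1.86395541] [ 6.75606592e-02  3.43716643e-01  1.86267800e+00  3.16133094e-05
  9.35473464e-01 -2.30946529e+00]
```

View pics/w5a.png

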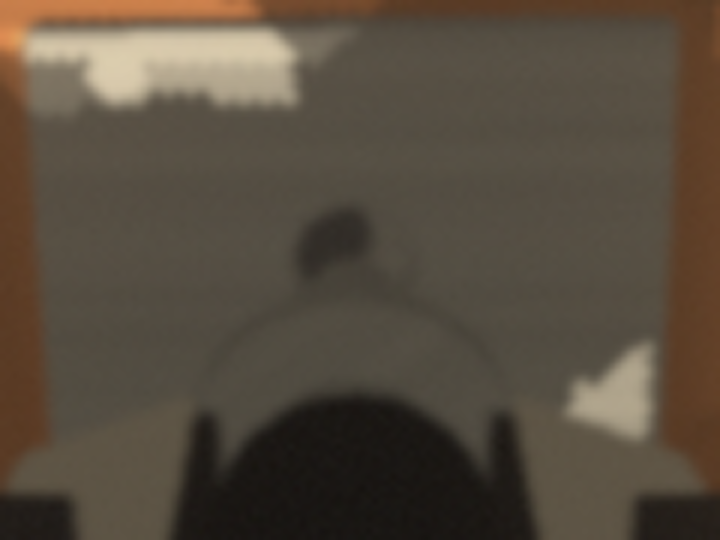

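View pics/s5a.png

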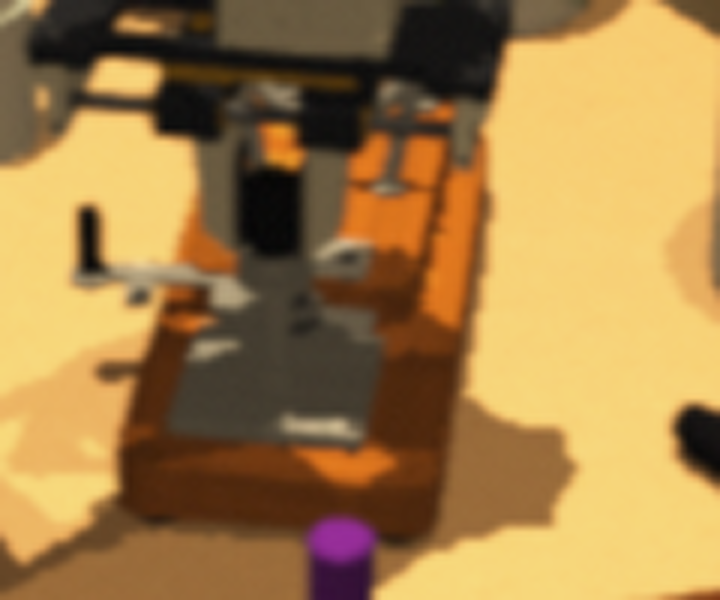

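```bash
python3 - <<'E'
from h import *
import pickle
a=cv2.imread('pics/w5.png')[190:240,285:350].astype(float)
b=np.clip((a.mean(2)-25)*3.6,0,255).astype('uint8')
cv2.imwrite('pics/w5b.png',cv2.resize(b,None,fx=12,fy=12,interpolation=cv2.INTER_CUBIC))
i=pickle.load(open('pics/w5.pkl','rb'))
def circ(p,r):
    q=np.array([proj('wrist',np.array(p)+[r*np.cos(t),r*np.sin(t),0],i) for t in np.linspace(0,6.28,60)]); q=(q-[285,190])*12; return q.min(0).round(),q.max(0).round()
print('eye',circ((442.2,107.2,45),8)); print('nose',circ((442.2,106.5,60),5.5)); print('hole',circ((446.3,103.3,36),8))
print('collar',circ((442.2,106.5,102),17))
E
```

```text
eye (array([275., 164.]), array([517., 392.]))
nose (array([300., 268.]), array([477., 433.]))
hole (array([197., 124.]), array([431., 346.]))
collar (array([ 59., 325.]), array([715., 920.]))
```

View pics/w5b.png

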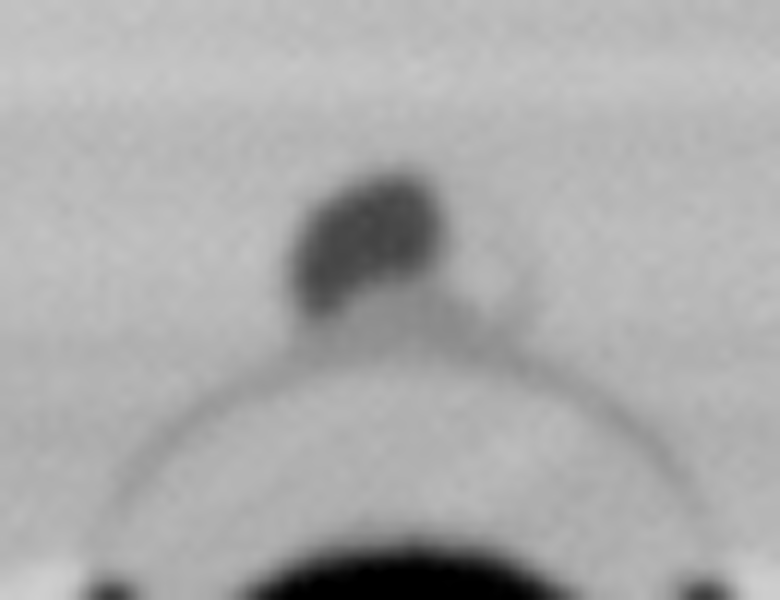

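Request:
move_arm --series "0 0 0 0.1 -0.03 -0.5 1;0 0 0 0.1 -0.03 -1 1;0 0 0 0.1 -0.03 -1.4 1;0 0 0 0.1 -0.03 -1.7 1;0 0 0 0.1 -0.03 -1.8 1;0 0 0 0.1 -0.03 -1.8 1;0 0 0 0.1 -0.03 -1.8 1"

```text
clock: 8.55
eef_pos: [443.0, 106.8, 278.8]
tool_rot: [3.141, 0.0, 2.378]
wrist_force: [-0.1, -0.5, -1.9]
width: 25.2
```

Request:
move_arm --series "0 0 0 0 0 -0.15 1;0 0 0 0 0 -0.3 1;0 0 0 0 0 -0.35 1;0 0 0 0 0 -0.35 1"

```text
clock: 8.95
eef_pos: [443.0, 106.7, 275.1]
tool_rot: [-3.142, -0.0, 2.378]
wrist_force: [0.1, 0.0, -0.7]
width: 25.2
```

Request:
move_arm --series "0 0 0 0.07 -0.07 0 1;0 0 0 0.14 -0.14 0 1;0 0 0 0.21 -0.2 0 1;0 0 0 0.28 -0.27 0 1;0 0 0 0.35 -0.34 0 1;0 0 0 0.35 -0.34 0 1;0 0 0 0.35 -0.34 0 1"

```text
clock: 9.65
eef_pos: [445.9, 103.8, 275.2]
tool_rot: [-3.141, -0.002, 2.378]
wrist_force: [-2.8, 4.5, 1.7]
width: 25.3
```

Request:
move_arm --series "0 0 0 0 0 -0.1 1;0 0 0 0 0 -0.2 1;0 0 0 0 0 -0.3 1;0 0 0 0 0 -0.4 1;0 0 0 0 0 -0.5 1;0 0 0 0 0 -0.5 1;0 0 0 0 0 -0.5 1"

```text
clock: 10.35
eef_pos: [445.8, 103.8, 270.1]
tool_rot: [-3.141, -0.003, 2.378]
wrist_force: [-3.5, 4.0, 0.3]
width: 25.5
```

Request:
move_arm --series "0 0 0 0 0 -0.15 1;0 0 0 0 0 -0.3 1;0 0 0 0 0 -0.45 1;0 0 0 0 0 -0.6 1;0 0 0 0 0 -0.75 1;0 0 0 0 0 -0.8 1;0 0 0 0 0 -0.8 1"

```text
clock: 11.05
eef_pos: [445.9, 103.8, 262.1]
tool_rot: [-3.141, -0.002, 2.378]
wrist_force: [-2.8, 4.7, 1.6]
width: 25.4
```

Request:
move_arm --series "0 0 0 0 0 -0.12 1;0 0 0 0 0 -0.24 1;0 0 0 0 0 -0.36 1;0 0 0 0 0 -0.48 1;0 0 0 0 0 -0.6 1;0 0 0 0 0 -0.6 1;0 0 0 0 0 -0.6 1"

```text
clock: 11.75
eef_pos: [445.9, 103.8, 256.1]
tool_rot: [-3.141, -0.002, 2.378]
wrist_force: [-3.2, 4.8, 0.0]
width: 25.2
```

Request:
move_arm --series "0 0 0 0 0 -0.1 1;0 0 0 0 0 -0.2 1;0 0 0 0 0 -0.3 1;0 0 0 0 0 -0.4 1;0 0 0 0 0 -0.5 1;0 0 0 0 0 -0.5 1;0 0 0 0 0 -0.5 1"

```text
clock: 12.45
eef_pos: [446.0, 103.7, 251.2]
tool_rot: [-3.141, -0.002, 2.378]
wrist_force: [-2.5, 3.4, 0.6]
width: 25.2
```

Request:
move_arm --series "0 0 0 0 0 -0.1 1;0 0 0 0 0 -0.2 1;0 0 0 0 0 -0.3 1;0 0 0 0 0 -0.4 1;0 0 0 0 0 -0.5 1;0 0 0 0 0 -0.5 1;0 0 0 0 0 -0.5 1"

```text
clock: 13.15
eef_pos: [446.1, 103.6, 246.2]
tool_rot: [-3.141, -0.001, 2.378]
wrist_force: [-3.1, 4.5, 1.6]
width: 25.4
```

Request:
move_arm --series "0 0 0 0 0 -0.1 1;0 0 0 0 0 -0.2 1;0 0 0 0 0 -0.3 1;0 0 0 0 0 -0.4 1;0 0 0 0 0 -0.45 1;0 0 0 0 0 -0.45 1"

```text
clock: 13.75
eef_pos: [446.2, 103.6, 241.7]
tool_rot: [-3.141, -0.001, 2.378]
wrist_force: [-2.3, 3.9, 0.8]
width: 25.2
```

Request:
move_arm --series "0 0 0 0 0 -0.05 1;0 0 0 0 0 -0.1 1;0 0 0 0 0 -0.15 1;0 0 0 0 0 -0.2 1;0 0 0 0 0 -0.2 1;0 0 0 0 0 -0.2 1"

```text
clock: 14.35
eef_pos: [446.2, 103.5, 239.8]
tool_rot: [-3.141, -0.001, 2.378]
wrist_force: [-3.5, 4.0, 1.5]
width: 25.2
```

Request:
move_arm --series "0 0 0 0 0 -0.05 1;0 0 0 0 0 -0.1 1;0 0 0 0 0 -0.15 1;0 0 0 0 0 -0.15 1;0 0 0 0 0 -0.15 1"

```text
clock: 14.85
eef_pos: [446.4, 103.3, 239.6]
tool_rot: [3.141, 0.001, 2.378]
wrist_force: [-7.1, 1.7, 14.9]
width: 25.3
```

```bash
python3 w.py w6; python3 -c "
from h import *
im=snap('scene','s6.png')[:,:,::-1]
cv2.imwrite('pics/s6a.png',cv2.resize(im[170:270,280:400],None,fx=6,fy=6,interpolation=cv2.INTER_CUBIC))
a=cv2.imread('pics/w6.png')[170:260,260:380]; cv2.imwrite('pics/w6a.png',cv2.resize(a,None,fx=6,fy=6,interpolation=cv2.INTER_CUBIC))
"
```

```text
[390.3  45.6 220.2]
14.9 [446.43725915 103.33562324 239.58962809] [3.14105104e+00 5.98943605e-04 2.37837694e+00] [-6.92223259  2.11826318 16.4617986 ] [ 5.99766540e-02  4.40628839e-01  1.91463572e+00 -1.00372469e-04
  7.85523714e-01 -2.31832951e+00]
```

View pics/s6a.png

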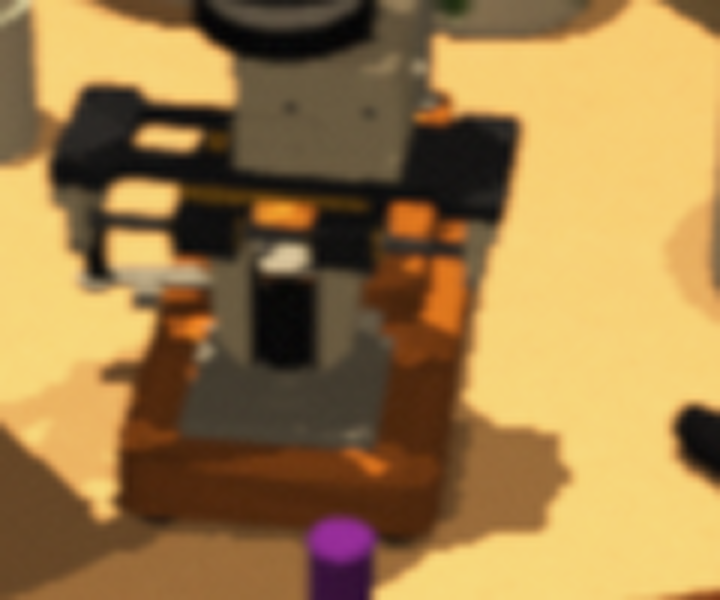

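View pics/w6.png

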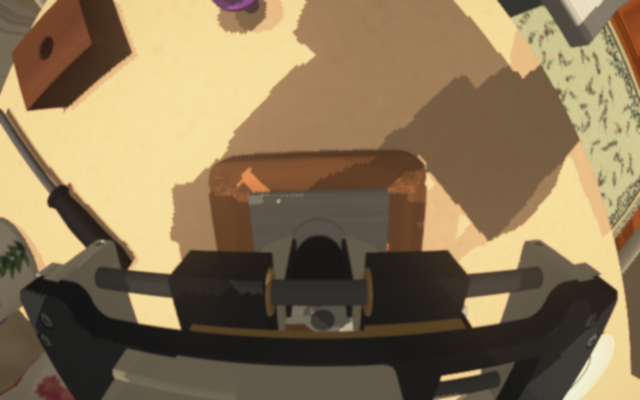

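Request:
move_arm --series "0 0 0 0 0 0.08 1;0 0 0 0 0 0.12 1;0 0 0 0 0 0.12 0.8;0 0 0 0 0 0.12 0.6;0 0 0 0 0 0.12 0.4;0 0 0 0 0 0.12 0.4;0 0 0 0 0 0.12 0.4;0 0 0 0 0 0.12 0.4;0 0 0 0 0 0.12 0.4"

```text
clock: 15.85
eef_pos: [446.5, 103.3, 239.4]
tool_rot: [3.142, 0.0, 2.378]
wrist_force: [-0.5, 0.7, -1.0]
width: 55.6
```

Released. Rise clear of the knob and inspect.

Request:
move_arm --series "0 0 0 0 0 1 0.4;0 0 0 0 0 3 0.4;0 0 0 0 0 5 0.4;0 0 0 2 2 8 0.4;0 0 0 4 4.2 11 0.4;0 0 0 5.5 5.8 12 0.4;0 0 0 5.5 5.8 12 0.4;0 0 0 5.5 5.8 12 0.4;0 0 0 5.5 5.8 12 0.4"

```text
clock: 16.75
eef_pos: [500.7, 160.8, 358.7]
tool_rot: [-3.14, -0.001, 2.378]
wrist_force: [0.3, -0.3, -0.3]
width: 55.1
```

```bash
python3 w.py w7; python3 -c "
from h import *
a=cv2.imread('pics/w7.png')[50:210,210:460]; cv2.imwrite('pics/w7a.png',cv2.resize(a,None,fx=3.2,fy=3.2,interpolation=cv2.INTER_CUBIC))
im=snap('scene','s7.png')[:,:,::-1]
cv2.imwrite('pics/s7a.png',cv2.resize(im[170:270,280:400],None,fx=6,fy=6,interpolation=cv2.INTER_CUBIC))
"
```

```text
[444.4 103.1 339.5]
16.8 [500.74300865 160.68764007 358.6891938 ] [-3.13962982e+00 -1.34455981e-03  2.37746089e+00] [-0.1234724   0.79943263  0.28445708] [ 1.64751690e-01  3.85925013e-01  1.59226805e+00 -1.06929036e-04
  1.16577676e+00 -2.21266827e+00]
```

View pics/w7a.png

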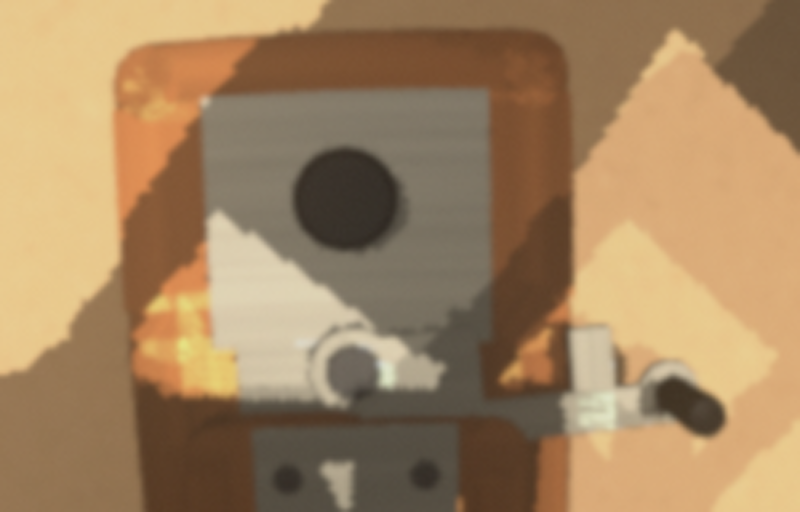

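View pics/s7a.png

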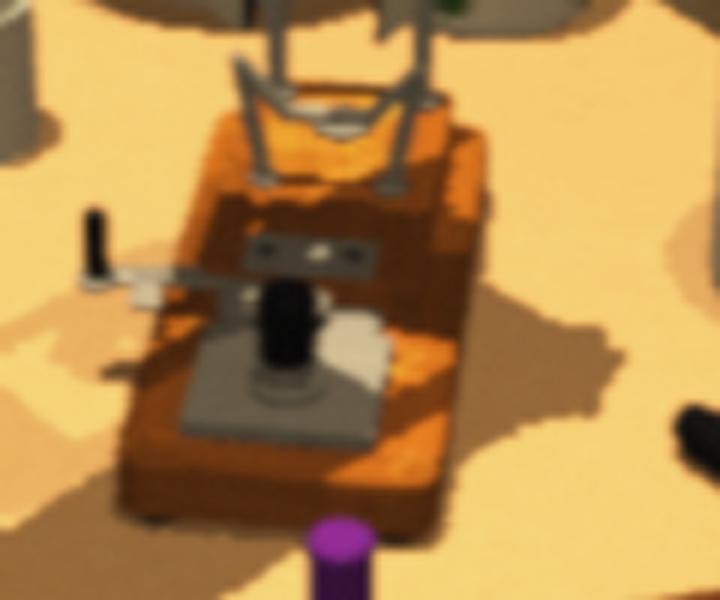

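```bash
python3 - <<'E'
from h import *
import pickle
i=pickle.load(open('pics/w7.pkl','rb'))
t=lambda x,y:(210+x/3.2,50+y/3.2)
p=onz('wrist',*t(705,410),90.5,i); b=onz('wrist',*t(665,382),56.5,i); kp=onz('wrist',*t(350,368),57,i); kn=onz('wrist',*t(345,198),95,i)
print('posttop',p,'base',b,'kp',kp,'knob',kn)
# scene: post top/base px in s7a
s=lambda x,y:(280+x/6,170+y/6)
print('scene top',onz('scene',*s(95,212),90.5),'base',onz('scene',*s(95,283),56.5))
P=np.array([446.4,103.4]);y=.837;ex=np.array([np.cos(y),np.sin(y)]);ey=np.array([-ex[1],ex[0]])
K=P+50*ex; print('K',K,'shut',P-44*ex+17*ey)
for q in (p,b): d=q[:2]-K; print(np.hypot(*d),d@ex,d@ey,np.degrees(np.arctan2(d[1],d[0])))
E
```

```text
posttop [412.9956595  209.91726334  90.5       ] base [412.85657747 208.85761268  56.5       ] kp [479.06621809 140.98739725  57.        ] knob [445.94804785 104.41241219  95.        ]
scene top [415.55860954 207.72139897  90.5       ] base [411.17034115 202.99195408  56.5       ]
K [479.88468741 140.53186918] shut [404.30863955  82.10874884]
96.37673463146211 6.733023757310599 96.14125737323576 133.9505348703168
95.71402586750561 5.852945198024438 95.53490346608645 134.45072381356638
```

Request:
move_arm --series "0 0 0 -3 1.6 0 0.4;0 0 0 -6 3.2 0 0.4;0 0 0 -8.77 4.86 0 0.4;0 0 0 -8.77 4.86 -3 0.4;0 0 0 -8.77 4.86 -6 0.4;0 0 0 -8.77 4.86 -7 0.4;0 0 0 -8.77 4.86 -7 0.4;0 0 0 -8.77 4.86 -7 0.4"

```text
clock: 17.65
eef_pos: [414.3, 209.8, 290.1]
tool_rot: [3.141, 0.0, 2.377]
wrist_force: [-0.2, 0.7, 0.3]
width: 55.2
```

```bash
python3 w.py w8; python3 -c "
from h import *
import pickle
i=pickle.load(open('pics/w8.pkl','rb')); print(proj('wrist',(413,209.3,90.5),i),proj('wrist',(413,209.3,56.5),i))"
```

```text
[358.1 152.1 270.7]
17.7 [414.36189251 209.84393799 290.44194364] [3.14007522e+00 7.29617558e-04 2.37750132e+00] [ 0.38615947 -0.09349128  1.10959622] [ 3.03507155e-01  3.67622042e-01  1.84593343e+00  1.15796348e-04
  9.26356010e-01 -2.07406420e+00]
(np.float64(318.494033090806), np.float64(236.90002417776128)) (np.float64(318.49944542011184), np.float64(218.3189902048577))
```

View pics/w8.png

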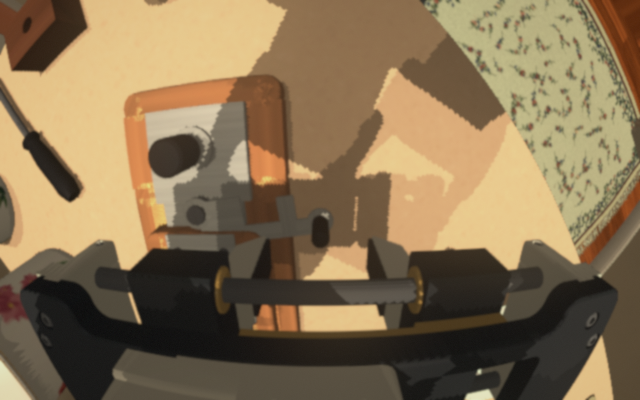

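Request:
move_arm --series "0 0 0 -0.1 0 -1.5 0.4;0 0 0 -0.1 0 -3 0.4;0 0 0 -0.1 0 -4.2 0.4;0 0 0 -0.1 0 -4.6 0.4;0 0 0 -0.1 0 -4.6 0.6;0 0 0 -0.1 0 -4.6 0.75;0 0 0 -0.1 0 -4.6 0.85;0 0 0 -0.1 0 -4.6 1;0 0 0 -0.1 0 -4.6 1;0 0 0 -0.1 0 -4.6 1;0 0 0 -0.1 0 -4.6 1;0 0 0 -0.1 0 -4.6 1" --grip_force 6

```text
clock: 18.9
eef_pos: [413.0, 209.9, 243.6]
tool_rot: [3.141, 0.0, 2.378]
wrist_force: [0.1, -1.2, 1.0]
width: 11.6
```

```bash
python3 -c "
import numpy as np
K=np.array([479.9,140.5]);s=np.array([413,209.7]);R=95.9
for a in np.arange(134,224,4): print(a,np.round((K+R*np.array([np.cos(np.radians(a)),np.sin(np.radians(a))])-s)/10,2))"
```

```text
134 [ 0.03 -0.02]
138 [-0.44 -0.5 ]
142 [-0.87 -1.02]
146 [-1.26 -1.56]
150 [-1.62 -2.12]
154 [-1.93 -2.72]
158 [-2.2  -3.33]
162 [-2.43 -3.96]
166 [-2.62 -4.6 ]
170 [-2.75 -5.25]
174 [-2.85 -5.92]
178 [-2.89 -6.59]
182 [-2.89 -7.25]
186 [-2.85 -7.92]
190 [-2.75 -8.59]
194 [-2.62 -9.24]
198 [-2.43 -9.88]
202 [ -2.2  -10.51]
206 [ -1.93 -11.12]
210 [ -1.62 -11.72]
214 [ -1.26 -12.28]
218 [ -0.87 -12.82]
222 [ -0.44 -13.34]
```

Request:
move_arm --series "0 0 0 -0.44 -0.5 0 1;0 0 0 -0.87 -1.02 0 1;0 0 0 -1.26 -1.56 0 1;0 0 0 -1.62 -2.12 0 1;0 0 0 -1.93 -2.72 0 1;0 0 0 -2.2 -3.33 0 1;0 0 0 -2.43 -3.96 0 1;0 0 0 -2.62 -4.6 0 1;0 0 0 -2.75 -5.25 0 1;0 0 0 -2.85 -5.92 0 1;0 0 0 -2.89 -6.59 0 1;0 0 0 -2.89 -7.25 0 1;0 0 0 -2.85 -7.92 0 1;0 0 0 -2.75 -8.59 0 1;0 0 0 -2.62 -9.24 0 1;0 0 0 -2.43 -9.88 0 1;0 0 0 -2.43 -9.88 0 1;0 0 0 -2.43 -9.88 0 1"

```text
clock: 20.7
eef_pos: [387.0, 110.3, 242.7]
tool_rot: [-3.137, -0.003, 2.378]
wrist_force: [-5.2, -1.8, 0.7]
width: 11.8
```

Request:
move_arm --series "0 0 0 0 -0.3 0 1;0 0 0 0.1 -0.63 0 1;0 0 0 0.23 -0.95 0 1;0 0 0 0.37 -1.24 0 1;0 0 0 0.52 -1.53 0 1;0 0 0 0.68 -1.83 0 1;0 0 0 0.86 -2.1 0 1;0 0 0 1.04 -2.4 0 1;0 0 0 1.23 -2.67 0 1;0 0 0 1.23 -2.67 0 1;0 0 0 1.23 -2.67 0 1"

```text
clock: 21.8
eef_pos: [400.9, 84.1, 243.4]
tool_rot: [-3.141, 0.0, 2.378]
wrist_force: [-3.3, -2.7, -5.0]
width: 12.0
```

Request:
move_arm --series "0 0 0 0.1 -0.14 0 1;0 0 0 0.2 -0.27 0 1;0 0 0 0.3 -0.4 0 1;0 0 0 0.3 -0.4 0 1;0 0 0 0.3 -0.4 0 1"

```text
clock: 22.3
eef_pos: [403.7, 80.6, 243.4]
tool_rot: [3.141, -0.001, 2.378]
wrist_force: [-4.7, 1.2, -3.9]
width: 11.5
```

Request:
move_arm --series "0 0 0 0.06 -0.08 0 1;0 0 0 0.12 -0.16 0 1;0 0 0 0.12 -0.16 0 1;0 0 0 0.12 -0.16 0 1"

```text
clock: 22.7
eef_pos: [404.7, 79.3, 243.4]
tool_rot: [3.141, -0.001, 2.378]
wrist_force: [-5.6, 3.3, -2.9]
width: 11.7
```

```bash
python3 w.py w9; python3 -c "
from h import *
im=snap('scene','s9.png')[:,:,::-1]
cv2.imwrite('pics/s9a.png',cv2.resize(im[170:270,280:400],None,fx=6,fy=6,interpolation=cv2.INTER_CUBIC))"
```

```text
[348.5  21.7 224. ]
22.75 [404.71925529  79.32316554 243.38239764] [ 3.14124123e+00 -1.43399732e-03  2.37758173e+00] [-4.90046855  4.7473145  -2.93710927] [ 6.78518517e-03  3.70372408e-01  2.02957790e+00  1.85063448e-03
  7.42427040e-01 -2.37216039e+00]
```

View pics/s9a.png

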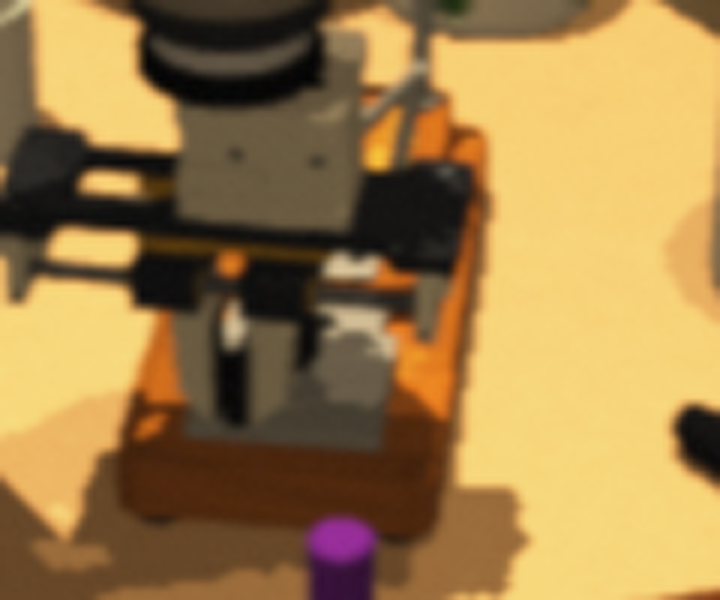

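Request:
move_arm --series "0 0 0 0 0 0 0.8;0 0 0 0 0 0 0.6;0 0 0 0 0 0 0.6;0 0 0 0 0 0 0.6;0 0 0 0 0 2 0.6;0 0 0 0 0 5 0.6;0 0 0 2 2.5 8 0.6;0 0 0 5 5.5 10 0.6;0 0 0 8 8 11 0.6;0 0 0 9.6 8.2 11.5 0.6;0 0 0 9.6 8.2 11.5 0.6;0 0 0 9.6 8.2 11.5 0.6"

```text
clock: 24.0
eef_pos: [500.5, 160.6, 357.9]
tool_rot: [-3.141, -0.001, 2.378]
wrist_force: [-0.3, 0.2, -0.5]
width: 36.5
```

```bash
python3 w.py w10; python3 -c "
from h import *
a=cv2.imread('pics/w10.png')[50:210,210:460]; cv2.imwrite('pics/w10a.png',cv2.resize(a,None,fx=3.2,fy=3.2,interpolation=cv2.INTER_CUBIC))
im=snap('scene','s10.png')[:,:,::-1]
cv2.imwrite('pics/s10a.png',cv2.resize(im[170:270,280:400],None,fx=6,fy=6,interpolation=cv2.INTER_CUBIC))"
```

```text
[444.4 102.9 338.6]
24.05 [500.20091384 160.44465489 357.8202806 ] [-3.14014493e+00 -1.07559740e-03  2.37765056e+00] [ 0.23658724  0.15680465 -0.0949012 ] [ 1.64436747e-01  3.85633715e-01  1.59536143e+00 -6.75713787e-06
  1.16240106e+00 -2.21321190e+00]
```

View pics/w10a.png

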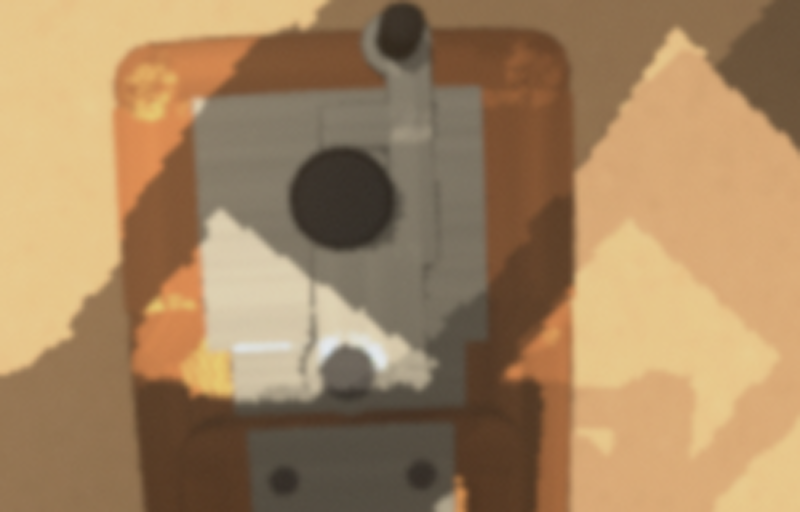

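View pics/s10a.png

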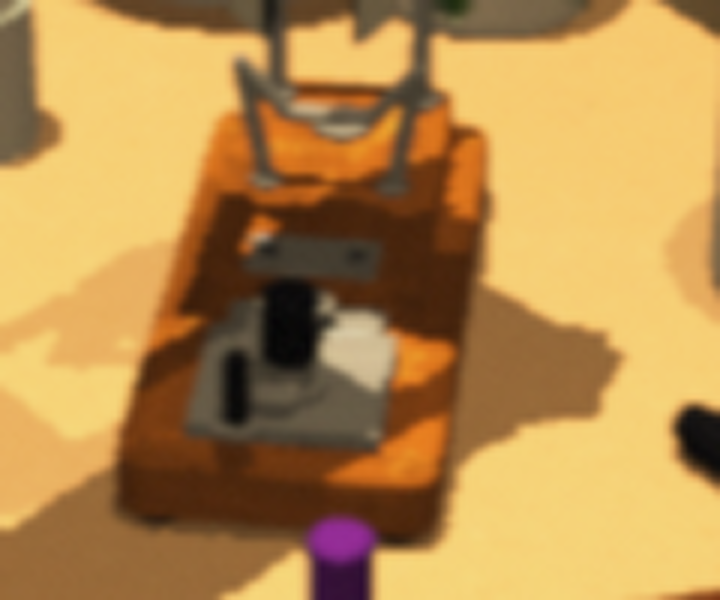

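```bash
python3 - <<'E'
from h import *
import pickle
i=pickle.load(open('pics/w10.pkl','rb'))
t=lambda x,y:(210+x/3.2,50+y/3.2)
p=onz('wrist',*t(401,28),90.5,i)[:2]; b=onz('wrist',*t(394,45),56.5,i)[:2]; kp=onz('wrist',*t(347,370),57,i)[:2]; kn=onz('wrist',*t(342,198),95,i)[:2]
# tongue edge direction: left edge (195,105)-(206,345), right (480,90)-(487,340)
L=[onz('wrist',*t(*q),45,i)[:2] for q in [(194,105),(206,345),(481,90),(487,335)]]
for a,c in((0,1),(2,3)): d=L[c]-L[a]; print('edge yaw',np.arctan2(d[1],d[0]))
print(p,b,kp,kn)
ex=(kp-kn)/np.linalg.norm(kp-kn); print('yaw',np.arctan2(ex[1],ex[0]),np.linalg.norm(kp-kn))
for y in (np.arctan2(ex[1],ex[0]),.84,.85):
  ex=np.array([np.cos(y),np.sin(y)]);ey=np.array([-ex[1],ex[0]])
  for q in(p,b):
    d=q-kn; k=q-kp; print(round(y,3),'rel pin',d@ex,d@ey,'angle err',np.arctan2(17,-94)-np.arctan2(k@ey,k@ex),np.hypot(*k))
E
```

```text
edge yaw 0.8384047863498794
edge yaw 0.8469901041356471
[406.50713089  82.78124264] [406.18065664  82.27273953] [480.24224861 140.62950466] [446.67733256 103.81793404]
yaw 0.8314981388559762 49.816616916418184
0.831 rel pin -42.6103422752629 15.509552492458674 angle err -0.012662744540935744 93.71920296255732
0.831 rel pin -43.206064765613405 15.408184018761917 angle err -0.014768550782000567 94.29014498913769
0.84 rel pin -42.47694383857424 15.871254816995316 angle err -0.004160883396911785 93.71920296255732
0.84 rel pin -43.073506609459756 15.774954695695214 angle err -0.006266689637977052 94.29014498913769
0.85 rel pin -42.31611010610695 16.29522361979797 angle err 0.0058391166030880015 93.71920296255732
0.85 rel pin -42.91360603426554 16.20489384174603 angle err 0.003733310362023179 94.29014498913769
```

```bash
python3 - <<'E'
from h import *
im=snap('top','t10.png')[:,:,::-1]
a=cv2.imread('pics/top0.png').astype(int)
d=(np.abs(a-im).max(2)>40).astype('uint8'); n,l,s,c=cv2.connectedComponentsWithStats(d)
print([x.tolist() for x in s[1:] if x[4]>12])
cv2.imwrite('pics/t10a.png',cv2.resize(im[125:255,170:470],None,fx=2.66,fy=2.66,interpolation=cv2.INTER_CUBIC))
E
```

```text
[[297, 144, 99, 163, 10107], [410, 155, 33, 4, 37], [381, 156, 28, 2, 29], [422, 160, 34, 2, 42], [381, 163, 26, 3, 53], [429, 190, 15, 12, 112], [218, 267, 52, 16, 440], [248, 307, 192, 93, 7844], [106, 321, 133, 79, 5190], [376, 326, 13, 4, 28], [402, 360, 15, 8, 21], [110, 390, 4, 5, 14], [123, 391, 11, 9, 61], [284, 395, 5, 5, 15], [103, 397, 8, 3, 15]]
```

View pics/t10a.png

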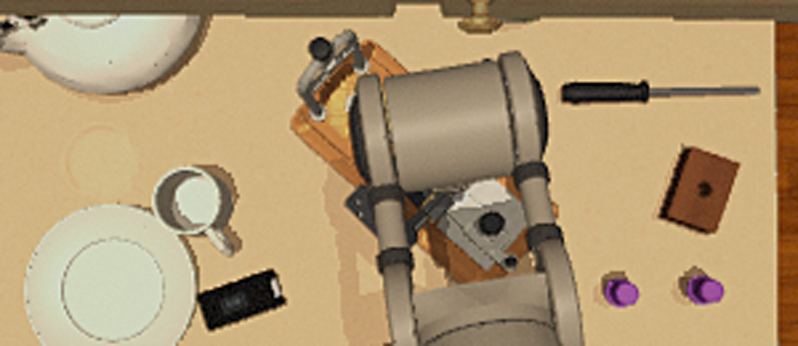

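```bash
python3 - <<'E'
import cv2,numpy as np
def cen(f,x0,x1,y0,y1,th):
    a=cv2.imread('pics/'+f).max(2)[y0:y1,x0:x1]; m=a<th; yy,xx=np.nonzero(m); return f,xx.mean().round(2)+x0,yy.mean().round(2)+y0,m.sum()
for f in('top0.png','t10.png'): print(cen(f,378,414,150,170,70))
for f in('scene0.png','s3.png','s4.png','s5.png','s6.png','s10.png'): print(cen(f,385,425,232,262,60))
E
```

```text
('top0.png', np.float64(397.02), np.float64(159.91), np.int64(224))
('t10.png', np.float64(396.85), np.float64(159.16), np.int64(223))
('scene0.png', np.float64(406.06), np.float64(251.38), np.int64(313))
('s3.png', np.float64(407.26), np.float64(249.84), np.int64(321))
('s4.png', np.float64(408.02), np.float64(244.6), np.int64(294))
('s5.png', np.float64(407.03), np.float64(249.55), np.int64(261))
('s6.png', np.float64(407.03), np.float64(249.55), np.int64(261))
('s10.png', np.float64(407.07), np.float64(249.57), np.int64(262))
```

```bash
python3 -c "
from h import *
print(ctrl.get_obs()['clock']); print(ctrl.hand_in())"
```

```text
24.15
the job is handed in; nothing more can be done
None
```

The deck is locked: the bare steel taper pin is fully home, the keeper is shut over its collar, and I have let go and handed the job in at about 24 s.

- **Finding the hole:** looking down through the eye, the wrist camera showed the lower hole about 6 mm to the right. I lowered the pin's nose into the eye, carried the deck sideways with about 5 N, and the pin went down with almost no vertical force.
- **Seating:** the collar touched with the pin's height reading within 0.5 mm of flat on the tongue, at about 16 N down, the highest reading I saw. Forces were only read at the end of each move, so a brief higher peak would not show. I did not see the collar's underside directly, but the keeper passed over the collar.
- **Keeper:** I pushed until it pressed back with about 6 N, which also took up the remaining play in the deck. After release, the images put its angle at 0 ± 0.015 rad. The gripper was clear of everything, with wrist force near zero.
- **Other things:** the block, phone, mug, plate and purple pins did not move. The honing steel's image shifted by about 2 mm. Most of that appeared before I first gripped the pin, and the fingers never came near it, so it most likely settled by itself.
- **Disagreement:** the final images put the post about 1.5 mm from its nominal place, which is within the camera error.

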